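# Set the jar crate's stiff cover ajar at its pointer

### The arm

A 6-joint arm with a two-finger parallel gripper is mounted at the origin on the work surface. World frame = base frame: x ahead of the robot, y to its left, z up, the work surface at z = 0. Lengths are in mm, angles in rad, forces in N, time in s.
With the tool pointing down it reaches from about 300 to 850 mm from the base axis. Payload 4.2 kg.
Tool frame: the origin (TCP) lies on the mounting face of the last link; the fingertips stand 191 mm ahead of it and the grasp point (between the pads) lies 172 mm ahead of it; z points along the fingers, x is the direction in which the jaws open and shut, and the axes are right-handed (so a half turn about z gives the same grasp; the last joint's range is limited). The gripper opens to 91 mm and grips with 3 to 60 N. Pads are 32 mm wide; open, the fingers measure 118 mm over their backs; the gripper's body (76 mm by 178 mm) begins 60 mm behind the grasp point.
Start: joints at [-1.156, 0.32, 1.565, -0, 1.257, -0.02], TCP at [242.205, -521.498, 404.776] pointing down, gripper open.
Joint ranges: [-3.11, 3.11], [-0.84, 2.01], [0.21, 2.61], [-1.34, 4.49], [0.05, 2.63], [-2.56, 2.56]. Speed limits (rad/s): [2.57, 2.57, 3.14, 3.14, 3.14, 3.14].

### API

Orientations are given as [roll, pitch, yaw] about the fixed x, y, z axes, in that order (R = Rz(yaw) Ry(pitch) Rx(roll)).
In Python, from workcell import robot, eyes gives the robot as it stands.
- The arm moves only by the tool arm_command, never from a script. Its argument "rows" is a list of rows, each an object with "xyz": the shift along the tool's x, y, z in cm, a list of three; "spin": the turn about the tool's z in rad; "gripper": the opening, from 0 (shut) to 1 (fully open). In form: [{"xyz": [dx, dy, dz], "spin": spin, "gripper": gripper}, ...]. A call has 1 to 5 rows; each row is the pose to reach, as a shift and turn from the pose commanded when the call began, along the tool's axes at that moment; what a row does not reach only later rows make up. A row lasts 1/12 s, in which the tool goes at most 41.7 mm and 7.16 degrees, less where a joint would pass 70% of its speed; a pose out of reach is approached as far as the arm can. A call with a gripper value outside its range is refused whole. The fingers move at their own pace and stop on an object; "newtons" is the grip in N (left out, the last holds). Time passes only in rows, so rows that repeat a pose let the fingers close. It gives the time, the measured TCP pose, the force and the opening at its end, in the units of the state.
- robot.get_state(): the state, without advancing time (a new reading comes with each control period).
- eyes.get_image(name): name is "side" or "top"; returns the picture (420x560x3 uint8, red, green, blue); there is no depth.
- eyes.get_calibration(name): a dict with "fx", "fy", "cx", "cy" (pixels), "distortion" ([k1, k2, p1, p2, k3] as OpenCV has them; the pictures are not rectified), "position" and "rotation" of the camera in the world. Camera axes: x right, y down, z forward; pixel columns grow to the right and rows downward; lengths in mm; the calibration is good to about 2 mm. A picture is of the moment at which its call begins. get_calibration takes no time and is no camera call.
- robot.close_job(): hands the job in, once; it reports no verdict.
The state is a dict: "time": time; "qpos": joint angles; "qd": joint speeds; "tau": joint torques, N m; "eef_pos": TCP position; "ee_rot": TCP orientation; "force": force on the tool from outside, world axes, zero at the start; "ft_torque": the same for the moment, N m; "gripper_width": finger opening in mm.
Only numpy, scipy, OpenCV 4.12 (cv2) and the standard library are available. Lean on these libraries where they do the work, as an engineer would, in place of code of your own. Each camera call takes 0.05 s, during which the arm holds its last target. There are 200 camera calls.

### The job

The plywood cover of the jar crate stands wide open. Fold it down about its hinge so that, once let go, it stays ajar in line with the steel pointer on the crate's side arc. The hinge is springy, so the cover comes back up some way when you let go. Do not shift the pointer, and leave the jars and the spoon around the crate where they are.

Things in the scene. Friction and masses are not known exactly. Their poses are not given: they have to be found in the camera images.
- crate: Open plywood crate fixed to the bench: 180 mm (x) by 240 mm (y) by 120 mm high, walls 10 mm, full of jars whose lids lie 10 mm below the rim. Origin: centre of its underside, z up. The cover is hinged along its +x rim. A bent steel rod 8 mm thick (arc of radius 150 mm about the hinge axis, with a spoke back to the hinge) stands along its +y side, 134 mm from the middle.
- hinge_axis (a point): Middle of the hinge axis, at (85, 0, 125) mm in the crate's frame; axes as the crate's; the hinge axis runs along y. The hinge is stiff and springy: the cover first gives elastically, then folds under 2 to 10 N pushed near its free edge. It stays without falling, but when let go comes back up by about 8 to 20 degrees, more or less with its unknown weight.
- cover: Plywood cover, 165 mm from hinge to free edge, 220 mm wide along the hinge, 10 mm thick, 0.16 to 0.54 kg. Origin on the hinge axis at mid-width; its -x runs to the free edge, y along the hinge, outer face at z = +10 mm. Shut (0 degrees) its axes are the crate's; opening turns it about +y, so -x rises; 90 degrees is upright. Starts at 95 to 109 degrees, leaning away over the far side.
- cover_edge (a point): middle of the cover's free edge, mid-thickness (at (-165, 0, 5) mm in the cover's frame)
- pointer: Steel strip 100 mm long, 12 x 8 mm, with a dark clamp block on the arc rod, pointing at the hinge axis: shows the wanted cover angle (27 to 62 degrees, varies). Origin on the hinge axis at the cover's mid-width, axes as the cover's: the strip runs along its -x from 85 to 185 mm, at y = +134, z = +5 mm. The cover is in line when both frames coincide. Held by friction: do not touch.
- pointer_tip (a point): outer end of the pointer strip (at (-185, 134, 5) mm in the pointer's frame)
- big_jar: loose jar of gherkins, 86 mm across, 150 mm high, standing on the bench on the crate's +y side; origin under its centre
- sauce_jar: loose jar of red sauce, 68 mm across, 110 mm high, standing on the bench on the crate's -y side; origin under its centre
- spoon: loose steel spoon with a wooden handle, 200 mm long, lying on the bench beyond the crate's far side; its length is its own x

How it is judged (in metres and radians):
At the end, for the whole second after the job is handed in: the cover, let go and at rest, stands within 0.06 rad (3.4 degrees) of the pointer's angle, and the pointer is where it was (tip within 8 mm) (angle between the x axis of cover and the x axis of pointer, either way round below 0.06 rad and angular speed of cover below 0.05 rad/s and distance of pointer_tip from where it was at the start of the episode below 0.008 m); the robot touches nothing.
It fails at once if the pointer was shifted (tip by more than 8 mm) (distance of pointer_tip from where it was at the start of the episode above 0.008 m).
It fails at once if the big jar was moved by more than 20 mm or tipped (distance of big_jar from where it was at the start of the episode above 0.02 m or angle between big_jar's own z axis and vertical above 0.3 rad).
It fails at once if the sauce jar was moved by more than 20 mm or tipped (distance of sauce_jar from where it was at the start of the episode above 0.02 m or angle between sauce_jar's own z axis and vertical above 0.3 rad).
It fails at once if the spoon was moved by more than 20 mm (distance of spoon from where it was at the start of the episode above 0.02 m).
It also fails if it takes over 54 s, if anything falls off the work surface, if the arm or the gripper's body presses on something with over 40 N, if the wrist force passes 120 N, or if a joint passes its speed limit or range.

## Working session

There is one attempt and no reset: what is moved stays moved. The work goes in short steps, Python scripts to look and compute and a tool call to move; the robot and the scene stay as the last step left them, time stands still between calls to the robot, and variables do not carry over. Pictures are saved under pics/ and viewed, about 8 in all and at most 12, crops included, and the job is handed in when it is done.

Besides the shell and the picture viewer there is one more tool, called after "Request:" as name(argument=value, ...) on one line, values as JSON. arm_command: Moves the arm, as the interface text tells. Its arguments: {"type":"object","properties":{"rows":{"type":"array"},"newtons":{"type":"number"}},"required":["rows"]}

```bash
mkdir -p pics; ls
python3 - <<'E'
from workcell import robot, eyes
import cv2
print(robot.get_state())
for n in ("side","top"):
    cv2.imwrite(f"pics/{n}0.png",eyes.get_image(n)[:,:,::-1]); print(n,eyes.get_calibration(n))
E
```

```text
pics
{'time': 0.0, 'qpos': array([-1.15597066e+00,  3.20277862e-01,  1.56567202e+00, -1.52121136e-05,
        1.25740114e+00, -1.99955921e-02]), 'qd': array([-0.00042874,  0.00107812, -0.00088064,  0.00022174,  0.0019775 ,
        0.00103196]), 'tau': array([-3.27291622e-03, -4.12466884e+01, -2.31973743e+01,  7.25019048e-02,
        4.55673784e-02, -1.43850089e-04]), 'eef_pos': array([ 242.14955024, -521.33567084,  403.93077602]), 'ee_rot': array([-3.14157196e+00,  1.75831194e-03, -1.13597035e+00]), 'force': array([ 0.18623647, -0.22099493,  0.02391284]), 'ft_torque': array([0.00012921, 0.02706162, 0.0306542 ]), 'gripper_width': 91.13893471096398}
side {'fx': 457.6129006050111, 'fy': 457.6129006050111, 'cx': 276.2029766257702, 'cy': 208.38548389736692, 'distortion': array([-0.12438675,  0.        ,  0.        ,  0.        ,  0.        ]), 'position': array([ 825.94242281, -588.39033283,  747.37454146]), 'rotation': array([-2.27567138,  0.0044412 ,  0.42237625])}
top {'fx': 398.3933872592616, 'fy': 398.3933872592616, 'cx': 270.23820028903583, 'cy': 205.33120515949736, 'distortion': array([-0.07957063,  0.        ,  0.        ,  0.        ,  0.        ]), 'position': array([ 433.51237971,   66.4397209 , 1086.88001362]), 'rotation': array([-3.0565524 , -0.01628803, -1.55141259])}
```

View pics/side0.png

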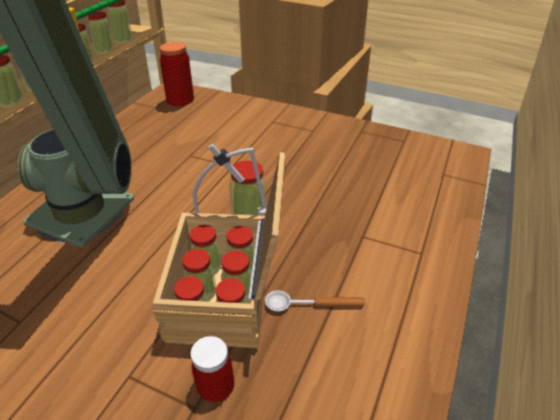

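View pics/top0.png

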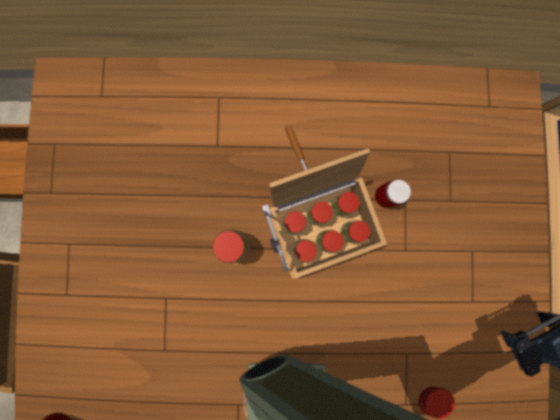

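Run:
```python
import cv2
a=cv2.imread("pics/side0.png")[130:350,150:300]; cv2.imwrite("pics/side0c.png",cv2.resize(a,None,fx=2.7*1.0,fy=2.7,interpolation=cv2.INTER_CUBIC))
a=cv2.imread("pics/top0.png")[140:290,210:420]; cv2.imwrite("pics/top0c.png",cv2.resize(a,None,fx=3.8,fy=3.8,interpolation=cv2.INTER_CUBIC))
```

```text
(no output)
```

View pics/side0c.png

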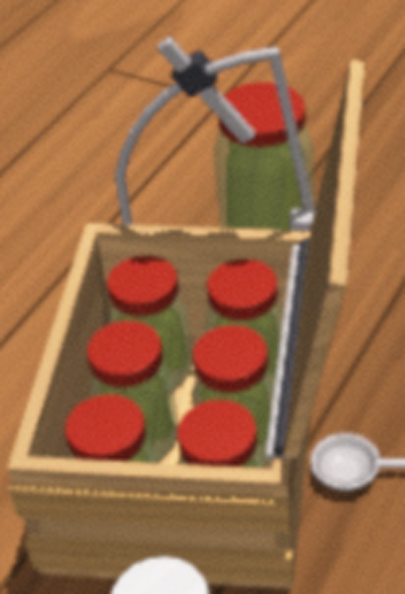

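View pics/top0c.png

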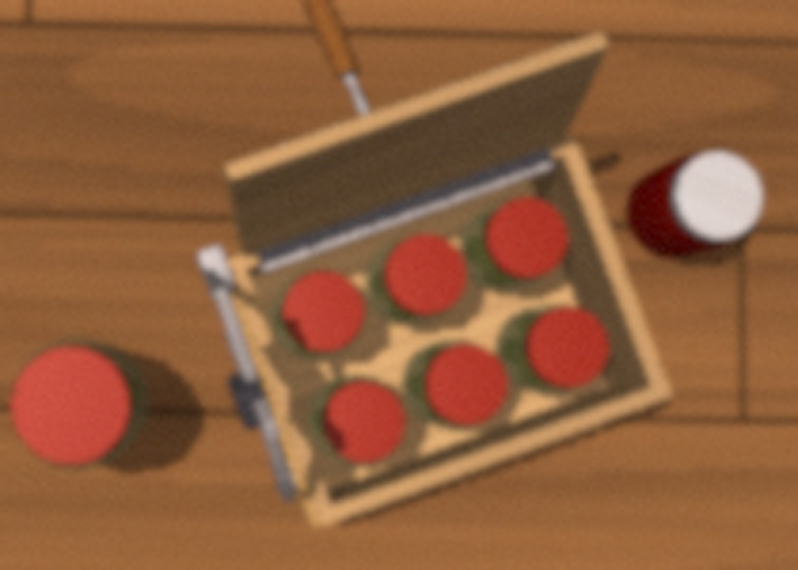

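```bash
cat > h.py <<'E'
import numpy as np, cv2
from scipy.spatial.transform import Rotation as R
from scipy.optimize import least_squares
from workcell import robot, eyes
C={n:eyes.get_calibration(n) for n in("side","top")}
def proj(n,P):
    c=C[n]; r=R.from_euler("xyz",c["rotation"]).inv()
    t=-r.apply(c["position"])
    K=np.array([[c["fx"],0,c["cx"]],[0,c["fy"],c["cy"]],[0,0,1]])
    return cv2.projectPoints(np.atleast_2d(P).astype(float),r.as_rotvec(),t,K,c["distortion"])[0][:,0]
def crate(p,P): return R.from_euler("z",p[2]).apply(P)+[p[0],p[1],0]
def hinged(p,a,P): return crate(p,R.from_euler("y",a).apply(P)+[85,0,125])  # opening about +y: -x rises
E
cat > fit.py <<'E'
from h import *
T=lambda x,y:(210+(x+.5)/3.8-.5,140+(y+.5)/3.8-.5); S=lambda x,y:(150+(x+.5)/2.7-.5,130+(y+.5)/2.7-.5)
obs=[("top",0,(-90,120,120),T(313,525)),("top",0,(-90,-120,120),T(672,395)),("top",0,(90,-120,120),T(577,143)),
("top",1,(-165,110,10),T(227,165)),("top",1,(-165,-110,10),T(604,35)),("top",2,(-185,134,5),T(290,497)),
("side",0,(-90,120,120),S(88,226)),("side",0,(-90,-120,120),S(10,470)),
("side",2,(-185,134,5),S(165,43)),("side",2,(-85,134,5),S(249,135)),("side",1,(-165,110,5),S(355,62)),("side",1,(-165,-110,5),S(338,282))]
def pt(v,k,P): return crate(v,P) if k==0 else hinged(v,v[2+k],P)
res=lambda v:np.concatenate([proj(n,pt(v,k,P))[0]-o for n,k,P,o in obs])
s=least_squares(res,[500,30,.33,1.75,.8],x_scale=[10,10,.1,.1,.1],loss="soft_l1")
print(s.x,np.degrees(s.x[2:])); print(res(s.x).reshape(-1,2).round(1))
np.save("p.npy",s.x)
E
python3 fit.py
```

```text
[ 4.70408605e+02 -8.92638625e+01  3.64056757e-01  1.75840749e+00
  9.52421694e-01] [ 20.85891567 100.7493279   54.56974338]
[[  2.4  -0.5]
 [ -0.2  -0.3]
 [ -1.   -2.7]
 [ -0.4  -0.6]
 [  0.5  -1.6]
 [ -4.2 -17. ]
 [ -0.8  -1.2]
 [ -1.1  -0.7]
 [ -2.   -0.1]
 [ -0.5   1.1]
 [  0.1  -1.6]
 [ -1.1   0. ]]
```

```bash
sed -i 's/("top",2,(-185,134,5),T(290,497))/("top",2,(-150,134,5),T(245,398)),("side",2,(-150,134,5),S(193,75))/' fit.py; python3 fit.py
python3 - <<'E'
from h import *
v=np.load("p.npy")
for n in("top","side"):
    im=cv2.imread(f"pics/{n}0.png"); f=3; o=np.array([200,120]) if n=="top" else np.array([130,120])
    im=cv2.resize(im[o[1]:o[1]+200,o[0]:o[0]+230],None,fx=f,fy=f,interpolation=cv2.INTER_CUBIC)
    def poly(P,c): cv2.polylines(im,[np.round((proj(n,P)-o+.5)*f).astype(int)],False,c,1)
    poly(crate(v,[(-90,120,120),(-90,-120,120),(90,-120,120),(90,120,120),(-90,120,120)]),(255,255,0))
    poly(hinged(v,v[3],[(0,110,0),(-165,110,0),(-165,-110,0),(0,-110,0),(0,110,0)]),(0,255,0))
    poly(hinged(v,v[4],[(-85,134,5),(-185,134,5)]),(255,0,255))
    cv2.imwrite(f"pics/{n}0o.png",im)
a=cv2.imread("pics/top0o.png");b=cv2.imread("pics/side0o.png")
cv2.imwrite("pics/o.png",cv2.resize(np.hstack([a[:,:],b[:,:450]]),None,fx=.7,fy=.7))
# corner of tool: tip now & body
print(robot.get_state()["time"])
E
```

```text
[ 4.70029959e+02 -8.85425288e+01  3.62326322e-01  1.75842217e+00
  9.64107158e-01] [ 20.75976906 100.75016897  55.23927117]
[[ 2.  -0.4]
 [-0.5 -0.1]
 [-1.2 -2.5]
 [-0.7 -0.5]
 [ 0.3 -1.4]
 [ 3.1 -1.2]
 [ 0.3  0.2]
 [-0.6 -1.5]
 [-1.1 -1.1]
 [-0.9 -0.8]
 [-0.   0.7]
 [ 0.2 -1.7]
 [-1.3 -0.3]]
0.1
```

View pics/o.png

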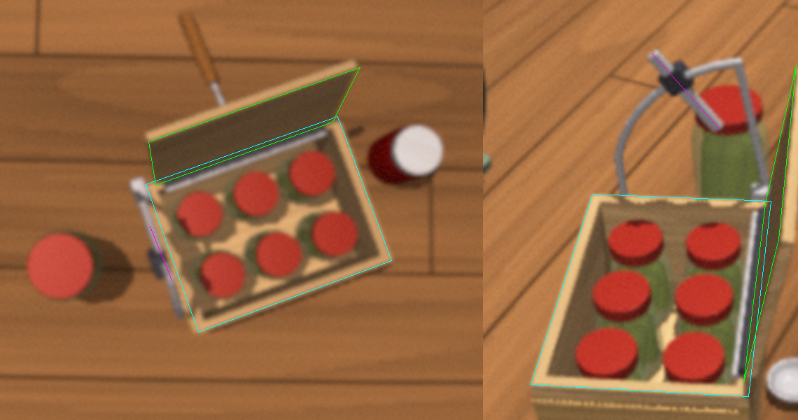

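Request:
arm_command(rows=[{"xyz": [0,0,-4],"spin": 0.073,"gripper": 0},{"xyz": [0,0,-8],"spin": 0.073,"gripper": 0},{"xyz": [0,0,-12],"spin": 0.073,"gripper": 0},{"xyz": [0,0,-13],"spin": 0.073,"gripper": 0},{"xyz": [0,0,-13],"spin": 0.073,"gripper": 0}])

```text
time: 0.52
eef_pos: [242.2, -521.4, 538.5]
ee_rot: [-3.141, -0.008, -1.209]
force: [0.2, -0.5, -0.7]
gripper_width: 61.3
```

Request:
arm_command(rows=[{"xyz": [-1.9,-3.5,0],"spin": 0,"gripper": 0},{"xyz": [-3.8,-7.0,0],"spin": 0,"gripper": 0},{"xyz": [-5.7,-10.5,0],"spin": 0,"gripper": 0},{"xyz": [-7.6,-14,0],"spin": 0,"gripper": 0},{"xyz": [-9.5,-17.5,0],"spin": 0,"gripper": 0}])

```text
time: 0.93
eef_pos: [373.0, -369.2, 532.1]
ee_rot: [3.14, 0.004, -1.21]
force: [0.2, 0.3, 0.4]
gripper_width: 27.5
```

Request:
arm_command(rows=[{"xyz": [-1.9,-3.5,0],"spin": 0,"gripper": 0},{"xyz": [-3.8,-7.0,0],"spin": 0,"gripper": 0},{"xyz": [-5.7,-10.5,0],"spin": 0,"gripper": 0},{"xyz": [-7.6,-14,0],"spin": 0,"gripper": 0},{"xyz": [-9.5,-17.5,0],"spin": 0,"gripper": 0}])

```text
time: 1.35
eef_pos: [503.2, -218.1, 532.2]
ee_rot: [3.138, 0.003, -1.209]
force: [0.1, -1.5, 0.1]
gripper_width: 0.4
```

Request:
arm_command(rows=[{"xyz": [-1.9,-3.5,0],"spin": 0,"gripper": 0},{"xyz": [-3.8,-7.0,0],"spin": 0,"gripper": 0},{"xyz": [-5.7,-10.5,0],"spin": 0,"gripper": 0},{"xyz": [-7.6,-14,0],"spin": 0,"gripper": 0},{"xyz": [-9.5,-17.5,0],"spin": 0,"gripper": 0}])

```text
time: 1.77
eef_pos: [633.4, -67.3, 531.9]
ee_rot: [3.137, 0.002, -1.209]
force: [0.4, -0.9, 0.8]
gripper_width: 0.8
```

```bash
cat > st.py <<'E'
from h import *
v=np.load("p.npy"); s=robot.get_state()
tip=s["eef_pos"]+R.from_euler("xyz",s["ee_rot"]).apply([0,0,191])
c=R.from_euler("z",-v[2]).apply(tip-[v[0],v[1],0])
print(s["time"],"tip in crate",c.round(1),"rot",s["ee_rot"].round(4),"force crate",R.from_euler("z",-v[2]).apply(s["force"]).round(2),s["gripper_width"], "hinge angle of tip",np.degrees(np.arctan2(c[2]-125,85-c[0])).round(1))
E
python3 st.py
```

```text
1.7667 tip in crate [159.5 -37.7 340.9] rot [ 3.1374e+00  1.9000e-03 -1.2088e+00] force crate [ 0.1  -1.    0.84] 0.7688697069972728 hinge angle of tip 109.0
```

Request:
arm_command(rows=[{"xyz": [0,-1,0],"spin": 0,"gripper": 0},{"xyz": [0,-1,3],"spin": 0,"gripper": 0},{"xyz": [0,-1,6],"spin": 0,"gripper": 0},{"xyz": [0,-1,9],"spin": 0,"gripper": 0},{"xyz": [0,-1,9],"spin": 0,"gripper": 0}])

```text
time: 2.18
eef_pos: [640.3, -65.6, 435.5]
ee_rot: [3.126, 0.008, -1.209]
force: [-0.5, 0.3, -1.0]
gripper_width: 0.5
```

```bash
python3 st.py
```

```text
2.1833 tip in crate [164.3 -37.5 244.5] rot [ 3.1258  0.0077 -1.2089] force crate [-0.38  0.42 -0.98] 0.5189160233799226 hinge angle of tip 123.6
```

Request:
arm_command(rows=[{"xyz": [0,1.5,-1.1],"spin": 0,"gripper": 0},{"xyz": [0,2.7,-1.1],"spin": 0,"gripper": 0},{"xyz": [0,3.7,-1.1],"spin": 0,"gripper": 0},{"xyz": [0,4.7,-1.1],"spin": 0,"gripper": 0},{"xyz": [0,5.5,-1.1],"spin": 0,"gripper": 0}])

```text
time: 2.6
eef_pos: [589.6, -85.5, 456.5]
ee_rot: [-3.14, -0.001, -1.209]
force: [2.1, 0.4, 1.6]
gripper_width: 0.6
```

```bash
python3 st.py
```

```text
2.6 tip in crate [113.3 -39.7 265.5] rot [-3.1397e+00 -8.0000e-04 -1.2093e+00] force crate [ 2.12 -0.41  1.58] 0.6222975416743548 hinge angle of tip 101.4
```

Request:
arm_command(rows=[{"xyz": [0,1.2,0],"spin": 0,"gripper": 0},{"xyz": [0,2.5,0],"spin": 0,"gripper": 0},{"xyz": [0,3.7,0.2],"spin": 0,"gripper": 0},{"xyz": [0,4.9,0.5],"spin": 0,"gripper": 0},{"xyz": [0,6.0,0.9],"spin": 0,"gripper": 0}])

```text
time: 3.02
eef_pos: [534.0, -106.5, 448.3]
ee_rot: [-3.136, -0.002, -1.209]
force: [3.5, 2.2, 5.9]
gripper_width: 0.6
```

```bash
python3 st.py
```

```text
3.0167 tip in crate [ 54.5 -39.9 257.3] rot [-3.1363e+00 -2.2000e-03 -1.2091e+00] force crate [4.06 0.79 5.9 ] 0.5520754711254305 hinge angle of tip 77.0
```

Request:
arm_command(rows=[{"xyz": [0,1.1,0.5],"spin": 0,"gripper": 0},{"xyz": [0,2.2,1.1],"spin": 0,"gripper": 0},{"xyz": [0,3.2,1.7],"spin": 0,"gripper": 0},{"xyz": [0,3.2,1.7],"spin": 0,"gripper": 0},{"xyz": [0,3.2,1.7],"spin": 0,"gripper": 0}])

```text
time: 3.43
eef_pos: [504.1, -117.9, 430.9]
ee_rot: [-3.14, -0.002, -1.21]
force: [0.5, 0.4, 5.0]
gripper_width: 0.5
```

```bash
python3 st.py
```

```text
3.4333 tip in crate [ 21.8 -39.8 239.9] rot [-3.1396e+00 -1.6000e-03 -1.2096e+00] force crate [0.65 0.17 5.05] 0.49366822717965686 hinge angle of tip 61.2
```

Request:
arm_command(rows=[{"xyz": [0,-1.5,-1.2],"spin": 0,"gripper": 0},{"xyz": [0,-3.5,-3],"spin": 0,"gripper": 0},{"xyz": [0,-6,-6],"spin": 0,"gripper": 0},{"xyz": [0,-8,-9.5],"spin": 0,"gripper": 0},{"xyz": [0,-8,-9.5],"spin": 0,"gripper": 0}])

```text
time: 3.85
eef_pos: [582.1, -88.0, 530.7]
ee_rot: [-3.13, -0.005, -1.207]
force: [0.2, 0.8, 0.6]
gripper_width: 0.0
```

Run:
```python
from h import *
import os
os.system("python3 st.py")
im=eyes.get_image("side")[:,:,::-1]; cv2.imwrite("pics/side1.png",im)
cv2.imwrite("pics/side1c.png",cv2.resize(im[120:320,140:340],None,fx=3,fy=3,interpolation=cv2.INTER_CUBIC))
```

```text
3.85 tip in crate [107.1 -40.3 339.7] rot [-3.1304 -0.0053 -1.2071] force crate [0.49 0.69 0.64] 0.023965292478869825 hinge angle of tip 95.9
this script no longer has the robotException ignored in: <_io.TextIOWrapper mode='rw' encoding='UTF-8'>
Traceback (most recent call last):
BrokenPipeError: [Errno 32] Broken pipe
```

```bash
cat > shot.py <<'E'
from h import *
import sys
k=sys.argv[1]
im=eyes.get_image("side")[:,:,::-1]; t=eyes.get_image("top")[:,:,::-1]
cv2.imwrite(f"pics/side{k}.png",im); cv2.imwrite(f"pics/top{k}.png",t)
f=lambda a:cv2.resize(a,None,fx=3.6,fy=3.6,interpolation=cv2.INTER_CUBIC)
cv2.imwrite(f"pics/c{k}.png",np.hstack([f(im[130:290,170:280]),f(t[140:300,260:370])]))
print(robot.get_state()["time"])
E
python3 shot.py 1
```

```text
3.95
```

View pics/c1.png

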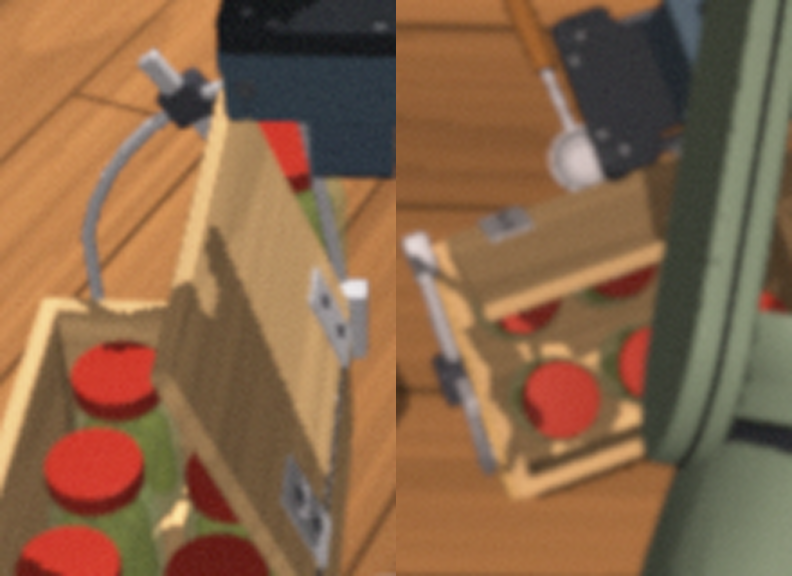

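```bash
cat > ang.py <<'E'
from h import *
v=np.load("p.npy")
def show(obs):
    for n,P,x,y in obs:
        o=(170,130) if n=="side" else (260,140); u=np.array([o[0]+(x+.5)/3.6-.5,o[1]+(y+.5)/3.6-.5])
        s=least_squares(lambda a:proj(n,hinged(v,a[0],P))[0]-u,[.95])
        print(n,P,np.degrees(s.x[0]).round(1),"res px",s.fun.round(1))
E
python3 - <<'E'
from ang import *
show([("top",(-165,110,10),485,302),("top",(-165,110,0),487,320),("side",(-165,110,10),228,120),("side",(-165,110,0),217,118)])
E
```

```text
top (-165, 110, 10) 43.3 res px [-101.4   30.1]
top (-165, 110, 0) 42.3 res px [-100.9   28.8]
side (-165, 110, 10) 65.3 res px [ -3.2 -10.3]
side (-165, 110, 0) 66.6 res px [-3.  -8.6]
```

Run:
```python
from ang import *
show([("top",(-165,110,10),485-396,302),("top",(-165,110,0),487-396,320)])
print([( proj("side",hinged(v,np.radians(a),(-165,110,10)))[0]-[170,130])*3.6 for a in (60,65,70)])
```

```text
top (-165, 110, 10) 69.5 res px [-0.9  0.3]
top (-165, 110, 0) 69.3 res px [ 0.1 -0. ]
[array([189.23644714,  90.98617987]), array([213.67720885,  82.14564922]), array([239.42693151,  75.16529993])]
```

Request:
arm_command(rows=[{"xyz": [0,0.5,3.4],"spin": 0,"gripper": 0},{"xyz": [0,1.5,6.4],"spin": 0,"gripper": 0},{"xyz": [0,3.2,7.4],"spin": 0,"gripper": 0},{"xyz": [0,4.9,7.8],"spin": 0,"gripper": 0},{"xyz": [0,6.0,8.3],"spin": 0,"gripper": 0}])

```text
time: 4.37
eef_pos: [521.1, -110.6, 439.1]
ee_rot: [3.138, 0.003, -1.21]
force: [2.1, 2.1, -0.1]
gripper_width: 0.3
```

Request:
arm_command(rows=[{"xyz": [0,1.1,0.5],"spin": 0,"gripper": 0},{"xyz": [0,2.1,1.2],"spin": 0,"gripper": 0},{"xyz": [0,3.1,2],"spin": 0,"gripper": 0},{"xyz": [0,3.6,2.4],"spin": 0,"gripper": 0},{"xyz": [0,3.6,2.4],"spin": 0,"gripper": 0}])

```text
time: 4.78
eef_pos: [488.3, -123.2, 416.5]
ee_rot: [3.141, 0.002, -1.21]
force: [3.5, 2.9, 1.0]
gripper_width: 0.5
```

```bash
python3 st.py
```

```text
4.7833 tip in crate [  4.6 -38.5 225.5] rot [ 3.1406e+00  1.9000e-03 -1.2100e+00] force crate [4.28 1.48 0.99] 0.49140678122675063 hinge angle of tip 51.3
```

Request:
arm_command(rows=[{"xyz": [0,0.5,0.4],"spin": 0,"gripper": 0},{"xyz": [0,0.5,0.4],"spin": 0,"gripper": 0},{"xyz": [0,0.5,0.4],"spin": 0,"gripper": 0}])

```text
time: 5.03
eef_pos: [484.9, -124.8, 413.8]
ee_rot: [-3.141, 0.0, -1.209]
force: [3.7, 3.7, 2.0]
gripper_width: 0.5
```

```bash
python3 st.py
```

```text
5.0333 tip in crate [  1.3 -39.1 222.8] rot [-3.1406e+00  4.0000e-04 -1.2093e+00] force crate [4.75 2.19 2.04] 0.48510876091354527 hinge angle of tip 49.4
```

Request:
arm_command(rows=[{"xyz": [0,-1.5,-1.5],"spin": 0,"gripper": 0},{"xyz": [0,-4,-4],"spin": 0,"gripper": 0},{"xyz": [0,-7,-7],"spin": 0,"gripper": 0},{"xyz": [0,-9,-10.5],"spin": 0,"gripper": 0},{"xyz": [0,-10,-14],"spin": 0,"gripper": 0}])

```text
time: 5.45
eef_pos: [579.7, -89.0, 553.7]
ee_rot: [3.137, 0.001, -1.208]
force: [0.6, -0.7, 0.1]
gripper_width: 0.5
```

Request:
arm_command(rows=[{"xyz": [0,-2,-3],"spin": 0,"gripper": 0},{"xyz": [0,-5,-5],"spin": 0,"gripper": 0},{"xyz": [0,-8,-5],"spin": 0,"gripper": 0},{"xyz": [0,-8,-5],"spin": 0,"gripper": 0},{"xyz": [0,-8,-5],"spin": 0,"gripper": 0}])

```text
time: 5.87
eef_pos: [654.4, -61.0, 601.4]
ee_rot: [3.136, 0.001, -1.208]
force: [0.5, 0.4, -0.3]
gripper_width: 0.2
```

```bash
python3 shot.py 2
```

```text
5.9667
```

View pics/c2.png

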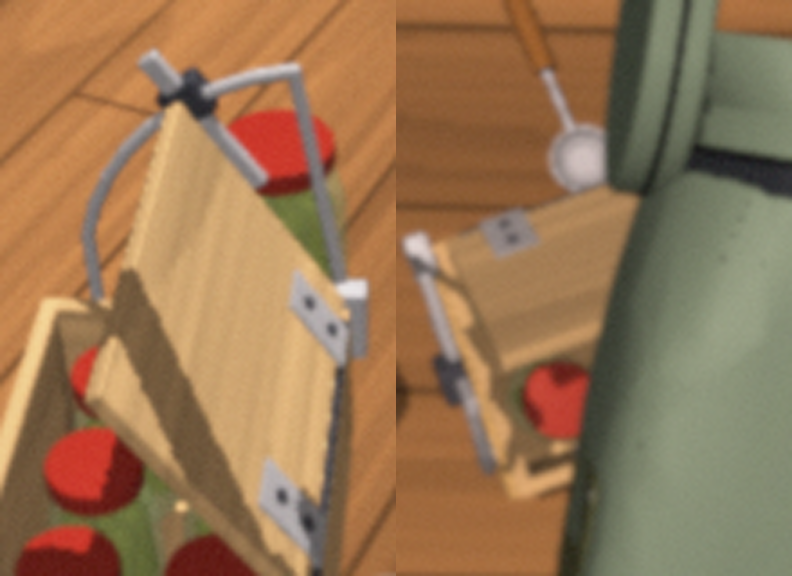

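Run:
```python
from ang import *
show([("top",(-165,110,10),501-396,362),("side",(-165,110,10),184,104),("side",(-165,-110,0),93,398),("side",(-165,-110,10),103,402),
("side",(-185,134,5),148,60),("side",(-85,134,5),260,180),("side",(-150,134,5),188,95)])
```

```text
top (-165, 110, 10) 56.3 res px [ 0. -0.]
side (-165, 110, 10) 57.9 res px [-0.9 -2.1]
side (-165, -110, 0) 59.9 res px [-0.2 -0.6]
side (-165, -110, 10) 57.8 res px [-1.  -2.7]
side (-185, 134, 5) 55.3 res px [-0.9 -1.5]
side (-85, 134, 5) 55.7 res px [0.3 0.6]
side (-150, 134, 5) 56.2 res px [0.6 1.1]
```

Run:
```python
from h import *
v=np.load("p.npy")
d=lambda a,A,B:(lambda q:np.degrees(np.arctan2(*(q[1]-q[0])[::-1])).round(1))(proj("side",hinged(v,np.radians(a),[A,B])))
for a in (52,54,56,58,60,62): print(a,"ptr",d(a,(-185,134,5),(-85,134,5)),"cover",d(a,(-165,110,10),(0,110,10)))
im=cv2.imread("pics/side2.png"); f=5; o=np.array([160,130]); im=cv2.resize(im[130:250,160:290],None,fx=f,fy=f,interpolation=cv2.INTER_CUBIC)
def poly(P,c): cv2.polylines(im,[np.round((proj("side",P)-o+.5)*f*16).astype(int)],True,c,1,shift=4)
poly(hinged(v,np.radians(57.5),[(0,110,10),(-165,110,10),(-165,-110,10),(0,-110,10)]),(0,255,0))
poly(hinged(v,np.radians(55.5),[(0,110,10),(-165,110,10),(-165,-110,10),(0,-110,10)]),(255,0,0))
for z in(1,9): poly(hinged(v,np.radians(55.5),[(-85,134,z),(-185,134,z)]),(255,0,255))
cv2.imwrite("pics/ov2.png",im)
```

```text
52 ptr 44.8 cover 44.5
54 ptr 46.7 cover 46.5
56 ptr 48.7 cover 48.5
58 ptr 50.8 cover 50.5
60 ptr 52.9 cover 52.6
62 ptr 55.0 cover 54.7
```

View pics/ov2.png

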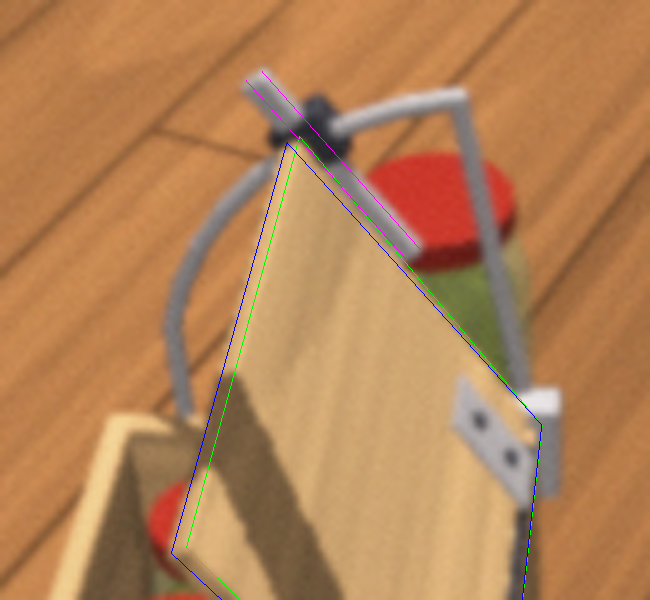

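Request:
arm_command(rows=[{"xyz": [0,2.9,2.3],"spin": 0,"gripper": 0},{"xyz": [0,5.9,5.2],"spin": 0,"gripper": 0},{"xyz": [0,8.4,8.3],"spin": 0,"gripper": 0},{"xyz": [0,9.9,11.3],"spin": 0,"gripper": 0},{"xyz": [0,11.4,13.8],"spin": 0,"gripper": 0}])

```text
time: 6.38
eef_pos: [542.9, -102.3, 464.4]
ee_rot: [3.139, 0.0, -1.21]
force: [-0.6, 0.4, 0.6]
gripper_width: 0.5
```

Request:
arm_command(rows=[{"xyz": [0,2,2],"spin": 0,"gripper": 0},{"xyz": [0,3.5,2.9],"spin": 0,"gripper": 0},{"xyz": [0,4.6,3.6],"spin": 0,"gripper": 0},{"xyz": [0,5.6,4.4],"spin": 0,"gripper": 0},{"xyz": [0,6.5,5.2],"spin": 0,"gripper": 0}])

```text
time: 6.8
eef_pos: [483.9, -124.7, 414.4]
ee_rot: [-3.139, -0.0, -1.21]
force: [3.8, 3.4, 2.0]
gripper_width: 0.7
```

Request:
arm_command(rows=[{"xyz": [0,0.4,0.35],"spin": 0,"gripper": 0},{"xyz": [0,0.4,0.35],"spin": 0,"gripper": 0},{"xyz": [0,0.4,0.35],"spin": 0,"gripper": 0}])

```text
time: 7.05
eef_pos: [481.4, -126.1, 411.3]
ee_rot: [-3.14, -0.0, -1.21]
force: [0.2, 2.5, 3.2]
gripper_width: 0.2
```

```bash
python3 st.py
```

```text
7.05 tip in crate [ -2.4 -39.2 220.3] rot [-3.1403e+00 -4.0000e-04 -1.2097e+00] force crate [1.13 2.28 3.21] 0.21621901904332566 hinge angle of tip 47.5
```

Request:
arm_command(rows=[{"xyz": [0,-1.5,-1.5],"spin": 0,"gripper": 0},{"xyz": [0,-4,-4],"spin": 0,"gripper": 0},{"xyz": [0,-7,-7],"spin": 0,"gripper": 0},{"xyz": [0,-9,-10.5],"spin": 0,"gripper": 0},{"xyz": [0,-10,-14],"spin": 0,"gripper": 0}])

```text
time: 7.47
eef_pos: [576.8, -90.0, 550.9]
ee_rot: [3.139, -0.0, -1.208]
force: [0.1, 0.2, -0.2]
gripper_width: 0.8
```

Request:
arm_command(rows=[{"xyz": [0,-2,-3],"spin": 0,"gripper": 0},{"xyz": [0,-5,-5],"spin": 0,"gripper": 0},{"xyz": [0,-8,-5],"spin": 0,"gripper": 0},{"xyz": [0,-8,-5],"spin": 0,"gripper": 0},{"xyz": [0,-8,-5],"spin": 0,"gripper": 0}])

```text
time: 7.88
eef_pos: [651.5, -62.0, 598.5]
ee_rot: [3.138, 0.0, -1.208]
force: [-0.7, -0.5, -0.8]
gripper_width: 0.3
```

```bash
python3 shot.py 3
python3 - <<'E'
from h import *
v=np.load("p.npy")
im=cv2.imread("pics/side3.png"); f=5; o=np.array([160,130]); im=cv2.resize(im[130:250,160:290],None,fx=f,fy=f,interpolation=cv2.INTER_CUBIC)
def poly(P,c): cv2.polylines(im,[np.round((proj("side",P)-o+.5)*f*16).astype(int)],True,c,1,shift=4)
poly(hinged(v,np.radians(55.5),[(0,110,10),(-165,110,10),(-165,-110,10),(0,-110,10)]),(255,0,0))
cv2.imwrite("pics/ov3.png",im)
E
```

```text
7.9833
```

View pics/ov3.png

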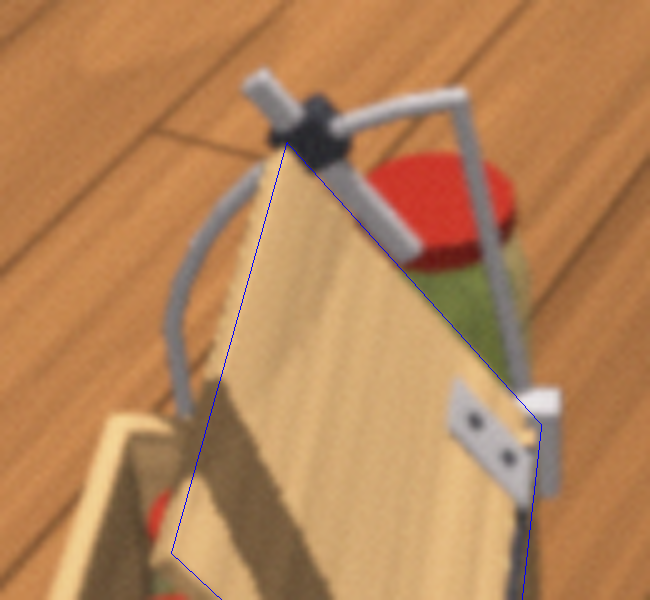

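View pics/top3.png

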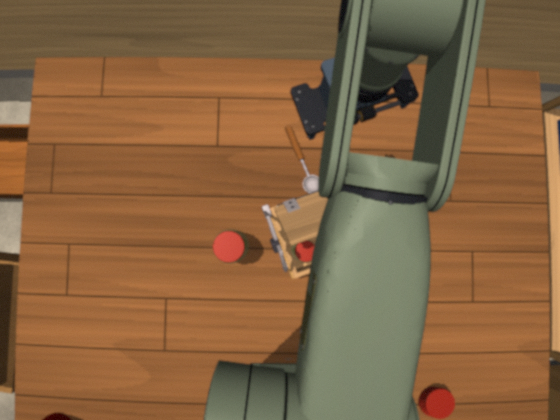

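Run:
```python
from h import *
v=np.load("p.npy"); o=np.array([160,130])
for a in (52,53,54,55,56,57,58): print(a,((proj("side",hinged(v,np.radians(a),[(-165,110,10),(-165,110,0),(-165,-110,10),(-165,-110,0)]))-o+.5)*5).round().astype(int).tolist(),((proj("top",hinged(v,np.radians(a),[(-165,110,10),(-165,110,0)]))-[260,140]+.5)*6).round().astype(int).tolist())
# edge direction/position of far cover edge + silhouette: row profiles in raw
a=cv2.imread("pics/side2.png"); b=cv2.imread("pics/side3.png")
f=lambda im:cv2.resize(im[150:250,180:240],None,fx=6,fy=6,interpolation=cv2.INTER_CUBIC)
t=cv2.resize(cv2.imread("pics/top3.png")[180:240,260:330],None,fx=6,fy=6,interpolation=cv2.INTER_CUBIC)
m=np.hstack([f(b),np.vstack([t,np.zeros((240,420,3),np.uint8)])])
cv2.imwrite("pics/m3.png",m)
```

```text
52 [[266, 153], [247, 166], [146, 565], [123, 578]] [[185, 633], [192, 654]]
53 [[271, 150], [252, 163], [153, 561], [130, 574]] [[183, 626], [190, 648]]
54 [[277, 147], [258, 159], [160, 558], [136, 570]] [[181, 619], [188, 641]]
55 [[284, 144], [263, 156], [167, 555], [143, 567]] [[179, 613], [186, 635]]
56 [[290, 140], [269, 152], [175, 551], [150, 563]] [[177, 606], [184, 629]]
57 [[296, 137], [275, 149], [182, 548], [157, 560]] [[174, 599], [182, 622]]
58 [[302, 134], [281, 146], [190, 545], [164, 557]] [[172, 592], [180, 615]]
```

View pics/m3.png

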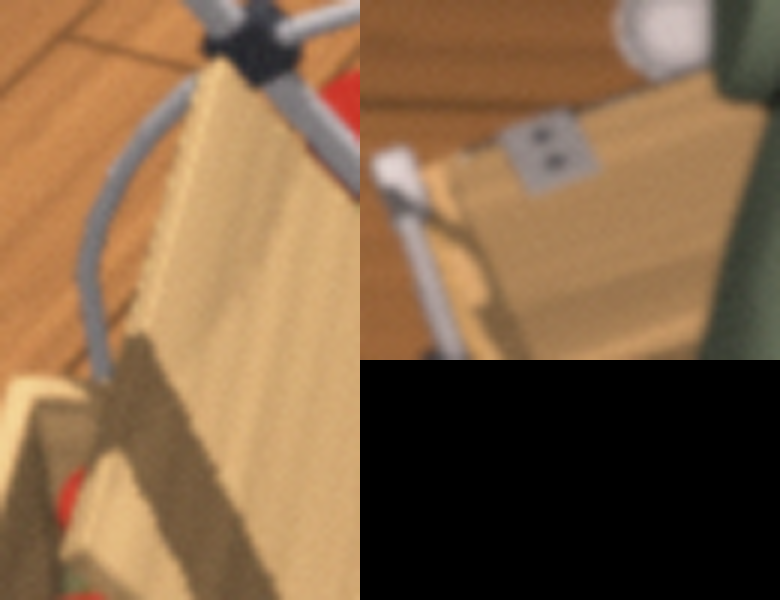

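```bash
python3 -c "
from workcell import robot
print(robot.close_job())"
```

```text
the job is handed in; nothing more can be done
None
```

I folded the cover down with the closed fingertips in three pushes, letting go and measuring after each of them. It came to rest at about 69°, then 57.5°, then 55.5°. The springback was about 17–18° each time. I handed the job in at about 8 s on the robot's clock.

- **Angle:** in the last pictures the cover reads about 55–56° and the pointer about 55.2–55.7°. That is a difference of roughly 1° or less, against the 3.4° allowed. Single pixel readings scatter by about 1–2°, and I took only one set of pictures after the last push, so I did not confirm over time that the cover was at rest.
- **Pointer, big jar and spoon:** the pointer looks the same in the pictures as at the start. The big jar is in the same place in the top view, and the spoon looks undisturbed.
- **Sauce jar:** the arm hid it in the last top view, so I did not check it. The gripper passed well above it.
- **Clearance:** the gripper ended well clear, its tips about 410 mm above the bench and behind the hinge, touching nothing.

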